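# Snap the hook onto the key hoop

## Robot

A 7-joint arm with a two-finger parallel gripper is mounted at the origin on a cart in front of the work surface, level with it; the furniture and walls round the work are solid. World frame = base frame: x ahead of the robot, y to its left, z up, the work surface at z = 0. Lengths are in mm, angles in rad, forces in N, time in s.
With the tool pointing down it reaches from about 400 to 750 mm from the base axis. Payload 19.5 kg.
Tool frame: the origin (TCP) lies midway between the tips of the shut fingers; the grasp point (between the pads) lies 19 mm behind it; z points along the fingers, y is the line along which they close (so a half turn about z gives the same grasp; the last joint's range is limited). The gripper opens to 85 mm and grips with 20 to 120 N. Pads are 22 mm wide; open, the fingers measure 114 mm over their backs; the gripper's body (76 mm by 85 mm) begins 54 mm behind the grasp point. The pads swing forward as they close: fully open they stand 13 mm farther back than shut.
Start: joints at [-1.175, 0.707, -0.028, 1.485, 0.022, 0.951, -0.075], TCP at [243.755, 520.748, 231.268] pointing down, gripper open.
Joint ranges: [-2.71, 2.71], [-0.32, 2.16], [-1.57, 1.52], [0, 2.45], [-1.46, 4.6], [0, 2.02], [-2.83, 2.83]. Speed limits (rad/s): [1.89, 1.89, 2.57, 2.57, 3.01, 3.01, 3.01].

## Interface

Orientations are given as [roll, pitch, yaw] about the fixed x, y, z axes, in that order (R = Rz(yaw) Ry(pitch) Rx(roll)).
In Python, from bench import arm gives the robot as it stands.
- The arm moves only by the tool send_rows, never from a script. Its arguments are lists of equal length, an entry for each row: "slide": the shift along the tool's x, y, z in cm, a list of three; "delta_rot": the turn, a rotation vector about the tool's x, y, z in rad, a list of three; "grip": the opening, from 0 (shut) to 1 (fully open). In form: {"slide": [[dx, dy, dz], ...], "delta_rot": [[rx, ry, rz], ...], "grip": [grip, ...]}. A call has 1 to 20 rows; each row shifts and turns the commanded pose from where the row before left it, along the tool's axes as they then stand; what a row does not reach is not made up. A row lasts 1/8 s, in which the tool goes at most 62.5 mm and 10.7 degrees, less where a joint would pass 70% of its speed; a pose out of reach is approached as far as the arm can. A call with a gripper value outside its range is refused whole. The fingers move at their own pace and stop on an object; "squeeze" is the grip in N (left out, the last holds). Time passes only in rows, so rows that do not move let the fingers close. It gives the time, the measured TCP pose, the force, the opening and the grip force at its end, in the units of the state.
- arm.observe(): the state, without advancing time (a new reading comes with each control period).
- arm.snapshot(name): name is "scene" or "side" or "wrist"; returns the picture (420x560x3 uint8, red, green, blue); there is no depth.
- arm.camera_info(name): a dict with "fx", "fy", "cx", "cy" (pixels), "position" and "attitude" of the camera in the world; the wrist camera has in their place "hand_eye" (4x4, takes a point from camera to tool coordinates, whose origin is the TCP and whose axes are the flange's). Camera axes: x right, y down, z forward; pixel columns grow to the right and rows downward; lengths in mm; the calibration is good to about 2 mm. A picture is of the moment at which its call begins: read the wrist's pose just before it. camera_info takes no time and is no camera call.
- arm.close_job(): hands the job in; it is judged then, once.
Trained networks look in the newest picture that a camera, given by its name, has taken for a name from the list of things; names that differ only in an ending like _2 or _b are one class to them, and where a whole thing is asked for, a point or a joint stands for the part that bears it (a point fixed in the world has none). Each returns a list of dicts, best first, with "confidence" (0 to 1); they miss things now and then, are a little off and sometimes report something else, mostly with a low value. They report only what shows in the picture. A call takes as long as a camera call. They do not tell look-alikes from the thing itself.
- arm.trace(camera, query): "mask" (420x560 bool, what is visible of it) and "extent" ([left, top, right, bottom] in pixels, round what is visible of it).
- arm.spot_point(camera, query): "at" ([row, column] in pixels: a listed point, or the origin of a listed thing).
The state is a dict: "clock": time; "joints": joint angles; "dq": joint speeds; "tau": joint torques, N m; "tcp_pos": TCP position; "eef_rot": TCP orientation; "force": force on the tool from outside, world axes, zero at the start; "wrist_torque": the same for the moment, N m; "width": opening from 0.0 (shut) to 1.0 (fully open); "finger_force": force on a finger pad.
Only numpy, scipy, OpenCV 4.12 (cv2) and the standard library are available. Lean on these libraries where they do the work, as an engineer would, in place of code of your own. Each camera call takes 0.05 s, during which the arm holds its last target. There are 200 camera calls.

## Task

Take the steel snap hook out of its wooden rest and press it, gate first, down over the bar of the key hoop until the gate has been pushed open and has snapped shut again beneath the bar. Then tug the hook upward to prove that the shut gate holds, gently but firmly, with some 6 to 12 N for about half a second, and leave it hanging on the bar by its head, at rest. The hoop's height is not known beforehand, so feel for it; never load the hoop with more than 20 N, and leave the other things on the desk where they lie.

Things in the scene. Friction and masses are not known exactly. Their poses are not given: they have to be found in the camera images.
- hook: Plain steel snap hook, 48 wide x 8 thick x 70 mm tall, about 0.13 kg. It stands upright in the rest's slot, gate down. Origin: centre of its lower end; z up to the head, y along the thickness, x across the width towards the nose, the fixed end on which the gate closes. Pear-shaped opening: x -15 to +16, z 9 to 50 mm. The gate spans its bottom.
- hook_seat (a point): Middle of the underside of the hook's head, inside the opening, 50 mm above the hook's origin, axes as the hook's: the hook hangs with this point on the bar. A bar entering from below at hook x = 0 to +12 mm (best +6) slips past the gate's tip about 24 to 34 mm above the origin, the gate then shuts under it; it strikes the head at 47 mm (bar centre).
- hook_head (a point): Middle of the top of the hook's head, 70 mm above the hook's origin, axes as the hook's. The head is a flat steel block 26 (x) x 8 (y) x 20 mm (z) below this point: grip it across the 8 mm, fingertips no more than 18 mm below this point so that the bar can pass beneath them.
- gate (a joint): Hinge of the hook's gate, a 7 mm thick rod, hinged at hook x = -19, z = 5 mm and reaching to x = +15 mm. 0 = shut (a stop keeps it from swinging outward); grows as the free end swings up and inward, to 1.3 rad. A spring shuts it: about 3 N on its outer half start to open it, about 4 to 8 N hold it wide open.
- rest: Fixed block of light wood, 80 (x) x 44 (y) x 40 mm high, with a slot 11 mm wide, 52 mm long and 28 mm deep along its x axis, in which the hook stands; 42 mm of the hook stand out of it. Origin: centre of the underside, z up.
- stand: Fixed key hoop. Foot 60 (x) x 100 (y) x 10 mm with sockets at y = -32 and +32 mm for the legs of a hoop of 6 mm steel wire. Its level bar runs along y over the foot's centre, y -26 to +26 mm. The bar's centre is anywhere from 95 to 135 mm above the origin (centre of the foot's underside, z up), differs every time and is not measured. It is sprung: 1 mm per 5 N, up or down, to 6 mm.
- fob: Bystander: black car key with blade, 118x60x14 mm, lying on the desk. Origin: centre of its underside.
- fob_round: Bystander: small black car key fob, 63x51x13 mm, lying on the desk. Origin: centre of its underside.
- cylinder: Bystander: dull metal lock cylinder, 44x60x17 mm, lying on the desk. Origin: centre of its underside.
- padlock: Bystander: small brass padlock, 43x37x13 mm, lying on the desk. Origin: centre of its underside.
- allen_key: Bystander: L-shaped hex key, 32x90x6 mm, lying on the desk. Origin: centre of its underside.
Things that resemble listed ones, but are neither listed nor needed, are in the scene too. Leave any blue, green or red look-alike of the hook alone.

How it is judged:
By the outcome, as a careful person would: the job done as asked, in the order asked, and still so for the second after the job is handed in, with the robot touching nothing.
It also fails if it takes over 56 s, if anything falls off the work surface, if the arm or the gripper's body presses on something with over 40 N, if the wrist force passes 120 N, or if a joint passes its speed limit or range.

## Working session

There is one attempt and no reset: what is moved stays moved. The work goes in short steps, Python scripts to look and compute and a tool call to move; the robot and the scene stay as the last step left them, time stands still between calls to the robot, and variables do not carry over. Pictures are saved under pics/ and viewed, at most 11 in all, crops included, and the job is handed in when it is done.

Besides the shell and the picture viewer there is one more tool, called as name(argument=value, ...) on one line, values as JSON. send_rows: Moves the arm, as the interface text tells. Its arguments: {"type":"object","properties":{"slide":{"type":"array"},"delta_rot":{"type":"array"},"grip":{"type":"array"},"squeeze":{"type":"number"}},"required":["slide","delta_rot","grip"]}

```bash
mkdir -p pics; ls; python3 - <<'E'
from bench import arm
import cv2,numpy as np
s=arm.observe(); print({k:np.round(v,3).tolist() for k,v in s.items()})
a=arm.snapshot("scene");b=arm.snapshot("side")
cv2.imwrite("pics/scene.png",a[:,:,::-1]);cv2.imwrite("pics/side.png",b[:,:,::-1])
for n in ("scene","side","wrist"):print(n,arm.camera_info(n))
for n in ("scene","side"):
  for q in ("hook","hook_head","rest","stand"):
    print(n,q,[(np.round(d["at"],1).tolist(),round(d["confidence"],2)) for d in arm.spot_point(n,q)])
E
```

```text
pics
{'clock': 0.0, 'joints': [-1.175, 0.707, -0.028, 1.485, 0.022, 0.951, -0.076], 'dq': [-0.001, -0.002, 0.001, -0.0, -0.0, -0.0, -0.001], 'tau': [-0.0, -88.32, 1.234, -23.617, 0.017, 0.007, -0.0], 'tcp_pos': [243.659, 520.541, 230.843], 'eef_rot': [-3.141, 0.0, 2.704], 'force': [1.026, 0.045, -0.287], 'wrist_torque': [-0.003, 0.059, 0.033], 'finger_force': 0.0, 'width': 0.997}
scene {'fx': 491.02559646878046, 'fy': 491.02559646878046, 'cx': 265.0186893480713, 'cy': 211.35242341910646, 'position': array([ 158.79349106, -109.2861582 ,  724.61333501]), 'attitude': array([-2.42998194e+00,  1.29276654e-03, -8.51622217e-01])}
side {'fx': 539.5100154303096, 'fy': 539.5100154303096, 'cx': 280.30750323797065, 'cy': 202.70535759110558, 'position': array([ 145.0980633 , -418.43581032,  556.58713763]), 'attitude': array([-2.1020654 ,  0.01031374, -0.57394366])}
wrist {'fx': 365.56125945901374, 'fy': 365.56125945901374, 'cx': 274.13007241594494, 'cy': 209.25395846674598, 'hand_eye': array([[-1.14188260e-03, -9.61493133e-01, -2.74826583e-01,
         6.99647871e+01],
       [ 9.99999230e-01, -1.23163507e-03,  1.54013252e-04,
         6.96755327e-02],
       [-4.86568742e-04, -2.74826196e-01,  9.61493799e-01,
        -1.42704434e+02],
       [ 0.00000000e+00,  0.00000000e+00,  0.00000000e+00,
         1.00000000e+00]])}
scene hook [([174.9, 245.8], 0.83), ([196.2, 266.1], 0.72), ([223.4, 300.4], 0.62)]
scene hook_head [([197.5, 241.5], 0.84), ([197.0, 300.9], 0.74), ([153.4, 246.3], 0.73), ([174.8, 267.4], 0.57)]
scene rest [([226.0, 299.3], 0.75)]
scene stand [([301.6, 253.3], 0.77), ([258.7, 165.8], 0.42)]
side hook [([232.2, 260.1], 0.68), ([217.0, 299.3], 0.58), ([236.0, 322.2], 0.57)]
side hook_head [([200.4, 263.1], 0.91), ([202.0, 321.6], 0.63), ([180.0, 300.6], 0.59), ([163.3, 287.5], 0.56)]
side rest [([240.9, 319.0], 0.7)]
side stand [([289.5, 248.2], 0.9)]
```

View pics/scene.png

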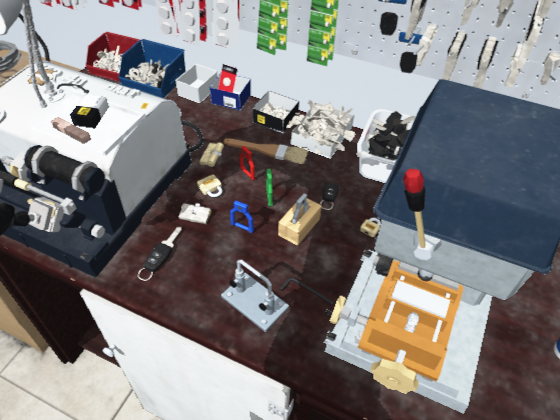

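View pics/side.png

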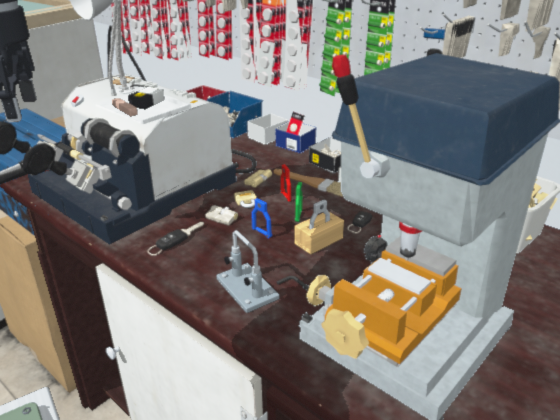

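Candidates for the hook: steel in the wooden rest at scene (300,205), blue (241,215), green (269,187), red (247,162). By description it is the steel one at (300,205). A close crop will check that and give the corner pixels.

```bash
cat > h.py <<'E'
import numpy as np,cv2
from scipy.spatial.transform import Rotation as R
from bench import arm
def cam(n):
    c=arm.camera_info(n)
    if n=="wrist":
        s=arm.observe();T=np.eye(4);T[:3,:3]=R.from_euler("xyz",s["eef_rot"]).as_matrix();T[:3,3]=s["tcp_pos"]
        T=T@c["hand_eye"];return c,T[:3,:3],T[:3,3]
    return c,R.from_euler("xyz",c["attitude"]).as_matrix(),np.array(c["position"])
def ray(C,rc):
    c,M,p=C; d=M@np.array([(rc[1]-c["cx"])/c["fx"],(rc[0]-c["cy"])/c["fy"],1]);return p,d/np.linalg.norm(d)
def onz(C,rc,z):
    p,d=ray(C,rc);return p+d*(z-p[2])/d[2]
def tri(*a):
    A=np.zeros((3,3));b=np.zeros(3)
    for C,rc in a:
        p,d=ray(C,rc);P=np.eye(3)-np.outer(d,d);A+=P;b+=P@p
    x=np.linalg.solve(A,b);return x,[np.linalg.norm((np.eye(3)-np.outer(ray(C,rc)[1],ray(C,rc)[1]))@(x-C[2])) for C,rc in a]
def proj(C,X):
    c,M,p=C;q=M.T@(np.asarray(X)-p);return [c["cy"]+c["fy"]*q[1]/q[2],c["cx"]+c["fx"]*q[0]/q[2]]
E
python3 - <<'E'
from h import *
a=cam("scene");b=cam("side")
for n,p,q in (("rest",(226,299.3),(240.9,319)),("head",(197,300.9),(202,321.6)),("stand",(301.6,253.3),(289.5,248.2))):print(n,tri((a,p),(b,q)))
A=cv2.imread("pics/scene.png");B=cv2.imread("pics/side.png")
def crop(I,x,y):return cv2.resize(I[y:y+75,x:x+100],None,fx=4,fy=4,interpolation=cv2.INTER_CUBIC)
cv2.imwrite("pics/m.png",np.vstack([np.hstack([crop(A,215,255),crop(B,200,225)]),np.hstack([crop(A,255,180),crop(B,280,185)])]))
E
```

```text
rest (array([645.02059937, 232.25548524,  -5.01841714]), [np.float64(1.5862868515666484), np.float64(1.5862868515666773)])
head (array([648.0265791 , 234.56136494,  74.54490366]), [np.float64(0.11731578728264752), np.float64(0.11731578728286958)])
stand (array([469.22049931, 190.29682221, -10.94448548]), [np.float64(0.08860338320259789), np.float64(0.08860338320267423)])
```

View pics/m.png

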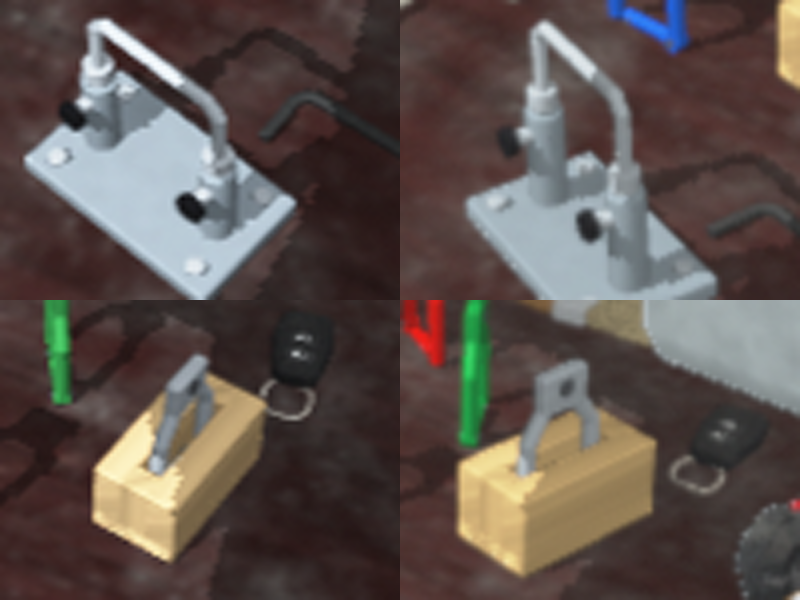

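The steel hook, grey with a hole in its head, stands in the wooden rest at scene crop (185,380). The hoop's bar corners are at crop (97,23) and (220,100). This is the right hook, so I'll triangulate the corners.

```bash
python3 - <<'E'
from h import *
a=cam("scene");b=cam("side")
S=lambda x,y:(255+y/4-0.4,215+x/4-0.4); D=lambda x,y:(225+y/4-.4,200+(x-400)/4-.4)
r=lambda x,y:(180+(y-300)/4-.4,255+x/4-.4); e=lambda x,y:(185+(y-300)/4-.4,280+(x-400)/4-.4)
P=np.round
for n,p,q in (("bar1",S(100,25),D(545,27)),("bar2",S(217,98),D(622,95)),
 ("footL",S(25,160),D(467,203)),("footR",S(295,203),D(717,275)),
 ("restA",r(95,472),e(458,460)),("restB",r(177,515),e(524,520)),("restC",r(265,403),e(655,440)),
 ("headL",r(170,383),e(537,376)),("headR",r(205,357),e(585,362))):
    x,d=tri((a,p),(b,q));print(n,P(x,1),P(d[0],2))
print("rest corners z40:",[P(onz(a,p,40)[:2],1) for p in (r(95,472),r(177,515),r(265,403),r(205,375))],[P(onz(b,p,40)[:2],1) for p in (e(458,460),e(524,520),e(655,440))])
print("foot z10:",[P(onz(a,p,10)[:2],1) for p in (S(25,160),S(295,203))],[P(onz(b,p,10)[:2],1) for p in (D(467,203),D(717,275))])
print("head z82:",P(onz(a,(197,300.9),82),1),P(onz(b,(202,321.6),82),1))
E
```

```text
bar1 [465.5 213.6  91.4] 0.28
bar2 [468.4 156.8  92.1] 1.66
footL [435.8 234.5   4.3] 0.78
footR [492.9 133.6   9.8] 0.28
restA [596.8 244.1  40.9] 0.63
restB [608.9 207.6  26.3] 2.71
restC [682.9 213.1  37.4] 0.73
headL [631.6 232.3  79. ] 1.91
headR [655.4 230.5  78.7] 1.02
rest corners z40: [array([598. , 244.5]), array([603.1, 201.2]), array([681.8, 211.8]), array([677.3, 243.7])] [array([596.7, 245. ]), array([593.6, 190.7]), array([679.3, 209.7])]
foot z10: [array([434.4, 231.7]), array([493.1, 133.5])] [array([431.9, 227.6]), array([492.5, 133.4])]
head z82: [642.3 230.6  82. ] [640.4 224.5  82. ]
```

```bash
python3 - <<'E'
from h import *
a=cam("scene");b=cam("side")
for p in ((270,95),(150,190),(80,145),(60,60),(220,50)): print(p,[np.round(onz(a,p,z)[:2]) for z in (0,100,200)])
print("machine top:",tri((a,(78,137)),(b,(107,222))),tri((a,(150,115)),(b,(122,98))))
print("press lever:",tri((a,(178,414)),(b,(67,341))), tri((a,(165,378)),(b,(150,335))))
E
```

```text
(270, 95) [array([328., 439.]), array([304., 364.]), array([281., 288.])]
(150, 190) [array([654., 543.]), array([585., 453.]), array([517., 363.])]
(80, 145) [array([759., 822.]), array([676., 693.]), array([593., 565.])]
(60, 60) [array([ 669., 1063.]), array([599., 901.]), array([528., 739.])]
(220, 50) [array([340., 600.]), array([315., 502.]), array([290., 404.])]
machine top: (array([702.88866625, 743.36550654,  77.69359704]), [np.float64(13.11473576173664), np.float64(13.114735761736666)]) (array([355.95283136, 355.22978385, 275.32737455]), [np.float64(37.793307807676555), np.float64(37.79330780767646)])
press lever: (array([487.31741083,  -1.47710666, 400.42579196]), [np.float64(2.181001460863039), np.float64(2.1810014608629875)]) (array([578.71882284,  88.57760089, 268.88126191]), [np.float64(26.03713458157534), np.float64(26.03713458157529)])
```

send_rows(slide=[[0,0,-4],[0,0,-4],[0,0,-4],[-3.2,-2.45,0],[-3.2,-2.45,0],[-3.2,-2.45,0],[-3.2,-2.45,0],[-3.2,-2.45,0],[-3.2,-2.45,0],[-3.2,-2.45,0],[-3.2,-2.45,0],[-3.2,-2.45,0],[-3.2,-2.45,0],[-3.2,-2.45,0],[-2.9,-2.35,2],[0,0,4],[0,0,4]], delta_rot=[[0,0,-0.146],[0,0,-0.146],[0,0,-0.146],[0,0,0],[0,0,0],[0,0,0],[0,0,0],[0,0,0],[0,0,0],[0,0,0],[0,0,0],[0,0,0],[0,0,0],[0,0,0],[0,0,0],[0,0,0],[0,0,0]], grip=[1,1,1,1,1,1,1,1,1,1,1,1,1,1,1,1,1], squeeze=60)

```text
clock: 2.62
tcp_pos: [624.9, 227.5, 249.9]
eef_rot: [3.142, -0.0, 3.141]
force: [0.5, 0.7, 0.5]
width: 0.998
finger_force: 0.0
```

```bash
python3 - <<'E'
from h import *
C=cam("wrist");I=arm.snapshot("wrist")
for q in ("hook_head","rest"):
    for d in arm.spot_point("wrist",q): print(q,np.round(d["at"],1),round(d["confidence"],2),np.round(onz(C,d["at"],82 if q!="rest" else 0),1))
# rest top z=40 outline, and nominal predicted points
r,c=map(int,proj(C,[640,228,60]));print(r,c)
y,x=max(0,r-90),max(0,c-120);y=min(y,240);x=min(x,320);print("crop origin",x,y)
cv2.imwrite("pics/w1.png",cv2.resize(I[y:y+180,x:x+240,::-1],None,fx=3.33,fy=3.33,interpolation=cv2.INTER_CUBIC))
np.save("w1C.npy",np.hstack([C[1],C[2][:,None]]))
E
```

```text
hook_head [242.4 454.7] 0.91 [675.4 391.5  82. ]
hook_head [205.  276.2] 0.84 [639.9 229.5  82. ]
hook_head [223.3 373.1] 0.75 [657.  316.1  82. ]
hook_head [118.5 369.8] 0.58 [566.  306.8  82. ]
rest [186.7 274. ] 0.64 [641.5 227.6   0. ]
198 274
crop origin 154 108
```

View pics/w1.png

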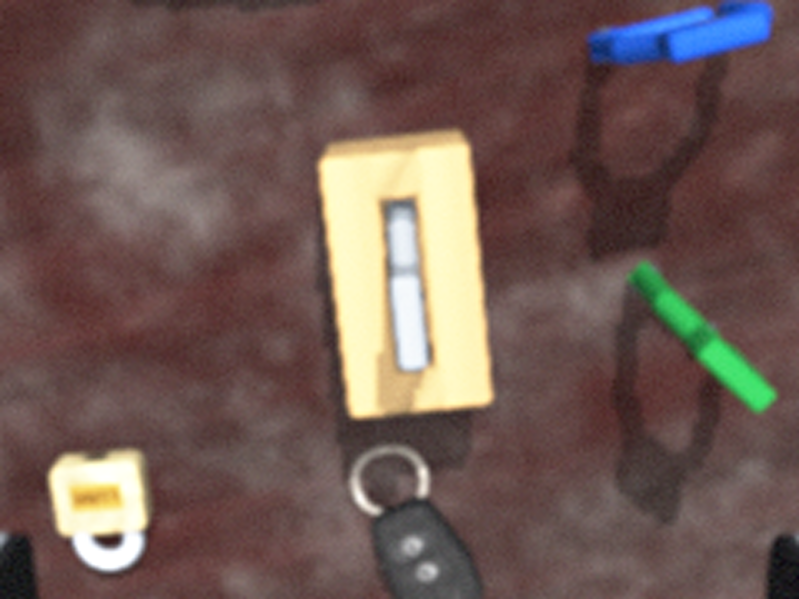

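Crop: the grey hook stands in the slot, its head centred at crop (409,322). The rest's corners are at (320,158), (470,145), (492,403) and (350,418). The rest is turned a few degrees.

```bash
python3 - <<'E'
from h import *
C=cam("wrist")
f=lambda x,y,z:onz(C,(108+y/3.33-.35,154+x/3.33-.35),z)
c=[f(x,y,40)[:2] for x,y in((320,158),(470,145),(492,403),(350,418))];print(np.round(c,1),np.mean(c,0))
for i,j in((0,3),(1,2),(0,1),(3,2)):
    d=c[j]-c[i];print(np.hypot(*d),np.degrees(np.arctan2(d[1],d[0])))
print(f(409,322,82),f(405,280,82)[:2],f(413.5,366,82)[:2])
E
```

```text
[[600.8 204.1]
 [597.1 247.5]
 [675.7 255.4]
 [680.6 211.8]] [638.53329781 229.72926527]
80.15728309859452 5.512765298427356
79.05106135604466 5.721399449370204
43.56112520690473 94.88344248782838
43.85085101141412 96.33372173168955
[638.69227981 229.71616963  82.        ] [627.27694719 228.65724161] [650.89239947 230.93076522]
```

send_rows(slide=[[-1.37,0.22,2],[0,0,4],[0,0,4],[0,0,4],[0,0,2.5],[0,0,1.5],[0,0,0.5],[0,0,0],[0,0,0]], delta_rot=[[0,0,-0.098],[0,0,0],[0,0,0],[0,0,0],[0,0,0],[0,0,0],[0,0,0],[0,0,0],[0,0,0]], grip=[0.4,0.4,0.4,0.4,0.4,0.4,0.4,0.4,0.4], squeeze=60)

```text
clock: 3.9
tcp_pos: [639.0, 230.2, 67.3]
eef_rot: [3.141, 0.001, -3.044]
force: [-0.2, -0.4, -0.1]
width: 0.396
finger_force: 0.0
```

send_rows(slide=[[0,0,0.15],[0,0,0],[0,0,0],[0,0,0],[0,0,0]], delta_rot=[[0,0,0],[0,0,0],[0,0,0],[0,0,0],[0,0,0]], grip=[0.4,0,0,0,0])

```text
clock: 4.53
tcp_pos: [638.6, 230.0, 64.9]
eef_rot: [3.142, 0.0, -3.043]
force: [-0.4, -0.6, 2.9]
width: 0.08
finger_force: 60.6
```

send_rows(slide=[[0,0,-0.5],[0,0,-1.5],[0,0,-2.5],[0,0,-3.5],[0,0,-3.5],[0,0,-3],[0,0,-0.5],[0,0,0]], delta_rot=[[0,0,0],[0,0,0],[0,0,0],[0,0,0],[0,0,0],[0,0,0],[0,0,0],[0,0,0]], grip=[0,0,0,0,0,0,0,0], squeeze=80)

```text
clock: 5.52
tcp_pos: [638.3, 229.9, 214.6]
eef_rot: [-3.141, -0.0, -3.043]
force: [-0.0, -0.3, -2.0]
width: 0.067
finger_force: 81.7
```

```bash
python3 - <<'E'
from h import *
A=arm.snapshot("side");B=arm.snapshot("scene")
s=arm.observe();t=s["tcp_pos"];print(t,s["force"])
out=[]
for n,I in(("side",A),("scene",B)):
    r,c=map(int,proj(cam(n),t-[0,0,20]));print(n,"origin",c-50,r-50)
    out.append(cv2.resize(I[r-50:r+50,c-50:c+50,::-1],None,fx=4,fy=4,interpolation=cv2.INTER_CUBIC))
cv2.imwrite("pics/l.png",np.hstack(out))
E
```

```text
[638.12461968 229.86114173 213.75412292] [ 0.38121191  0.23085595 -2.33310873]
side origin 270 92
scene origin 253 101
```

View pics/l.png

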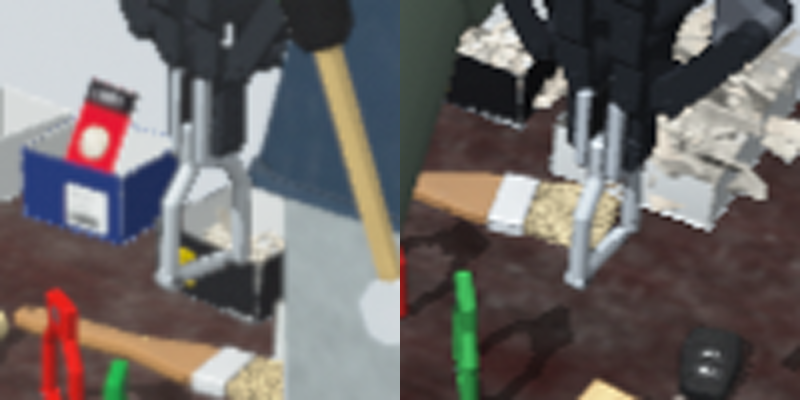

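send_rows(slide=[[1,-0.3,0],[2.3,-0.65,0],[2.8,-0.8,0],[2.8,-0.8,0],[2.3,-0.7,0],[1,-0.27,0],[0,0,0],[0,0,0]], delta_rot=[[0,0,0],[0,0,0],[0,0,0],[0,0,0],[0,0,0],[0,0,0],[0,0,0.098],[0,0,0]], grip=[0,0,0,0,0,0,0,0])

```text
clock: 6.62
tcp_pos: [520.3, 183.0, 214.3]
eef_rot: [-3.141, -0.001, -3.141]
force: [0.3, -0.1, -0.1]
width: 0.07
finger_force: 81.7
```

```bash
python3 - <<'E'
from h import *
C=cam("wrist");W=arm.snapshot("wrist");A=arm.snapshot("side");B=arm.snapshot("scene")
s=arm.observe();t=s["tcp_pos"];print(t,s["eef_rot"],s["force"])
np.save("C2.npy",np.hstack([C[1],C[2][:,None]]))
for n,I in(("side",A),("scene",B)):
  print(n,"expect",[np.round(proj(cam(n),t+[dx,0,-53+dz])) for dx,dz in((-24,0),(24,0),(0,5),(0,64))])
  for q in ("gate","hook"):
    for d in arm.trace(n,q):
        print(n,q,np.round(d["extent"]),round(d["confidence"],2))
r,c=map(int,proj(cam("side"),t-[0,0,30]))
a=cv2.resize(A[r-30:r+30,c-25:c+25,::-1],(300,360),interpolation=cv2.INTER_CUBIC)
r,c=map(int,proj(cam("scene"),t-[0,0,30]))
b=cv2.resize(B[r-30:r+30,c-25:c+25,::-1],(300,360),interpolation=cv2.INTER_CUBIC)
w=cv2.resize(W[:,:,::-1],(480,360))
cv2.imwrite("pics/g.png",np.hstack([a,b]));cv2.imwrite("pics/w2.png",cv2.resize(W[20:320,80:480,::-1],(800,600),interpolation=cv2.INTER_CUBIC))
for q in ("stand",):
    for d in arm.spot_point("wrist",q): print(q,np.round(d["at"],1),round(d["confidence"],2),np.round(onz(C,d["at"],0),1))
E
```

```text
[520.45732646 183.01662822 214.43619678] [-3.14133496e+00 -6.28205043e-04 -3.13941420e+00] [ 0.60472961 -0.73694489 -2.69483663]
side expect [array([195., 262.]), array([186., 289.]), array([188., 275.]), array([152., 275.])]
side hook [255. 199. 269. 239.] 0.9
side hook [264. 163. 291. 196.] 0.7
side hook [298. 181. 305. 218.] 0.56
scene expect [array([232., 267.]), array([213., 288.]), array([220., 278.]), array([193., 279.])]
scene gate [273. 209. 284. 229.] 0.57
scene gate [245. 168. 251. 176.] 0.5
scene gate [239. 223. 249. 227.] 0.46
scene hook [269. 191. 292. 228.] 0.86
scene hook [241. 147. 254. 180.] 0.62
scene hook [267. 197. 271. 203.] 0.59
scene hook [234. 198. 256. 234.] 0.55
stand [117.1 272.2] 0.69 [461.5 181.3   0. ]
```

View pics/g.png

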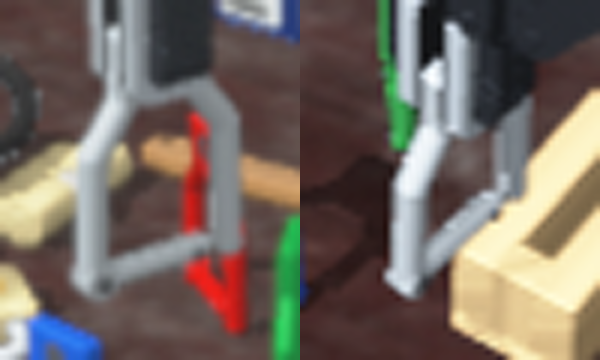

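View pics/w2.png

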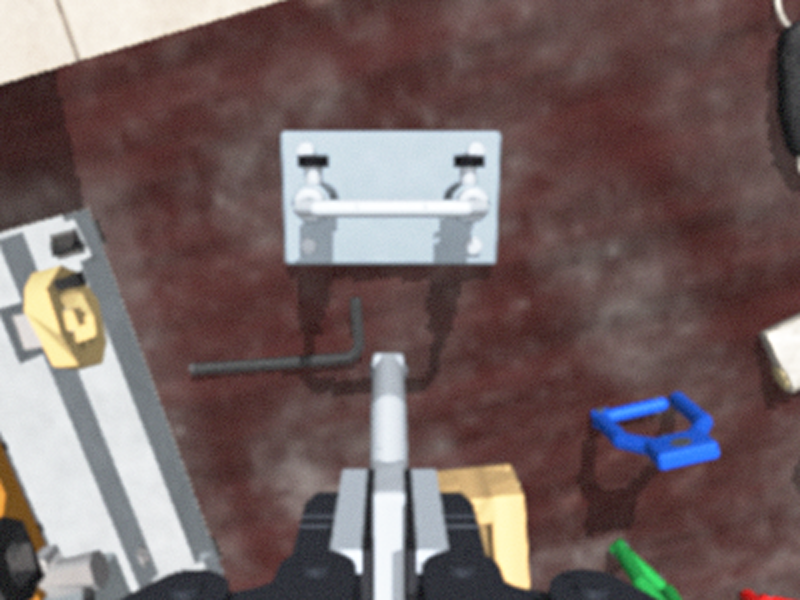

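The left crop shows the hinge pin at the world -x end (95,285) and the gate's free end inside the +x leg (230,240), so the nose points to +x. The wrist view shows the bar level along y at row 208, columns 300–485, with the foot's corners at (281,131), (501,131), (497,265) and (285,265).

```bash
python3 - <<'E'
from h import *
C=cam("wrist");a=cam("scene");b=cam("side")
f=lambda x,y:(20+y/2-.25,80+x/2-.25)
for z in (95,100,110,120): print(z,np.round(onz(C,f(392,208),z),1),"width",np.round(np.ptp([onz(C,f(x,203),z)[1] for x in(294,490)]),1))
k=[onz(C,f(x,y),10)[:2] for x,y in((281,131),(501,131),(497,265),(285,265))];print(np.round(k,1),np.mean(k,0))
print(np.degrees(np.arctan2(*((k[1]-k[0])[::-1])))-90,np.degrees(np.arctan2(*((k[2]-k[3])[::-1])))-90)
S=lambda x,y:(255+y/4-0.4,215+x/4-0.4); D=lambda x,y:(225+y/4-.4,200+(x-400)/4-.4)
print(tri((a,S(158,62)),(b,D(583,60)),(C,f(392,208))))
E
```

```text
95 [463.5 184.4  95. ] width 68.5
100 [463.2 184.3 100. ] width 67.2
110 [462.7 184.3 110. ] width 64.5
120 [462.2 184.2 120. ] width 61.9
[[433.8 134.7]
 [433.8 233.8]
 [493.9 234.4]
 [493.9 134.1]] [463.84773602 184.27852909]
-0.024650857490158273 -0.027080673550401002
(array([465.05279732, 183.71941223,  93.60916558]), [np.float64(1.5922105775087905), np.float64(0.7203412914537118), np.float64(1.6459403021027028)])
```

send_rows(slide=[[1,0,0],[2,0.06,0],[2.2,0.07,0],[1.06,0,1],[0,0,2],[0,0,1.4],[0,0,0.5],[0,0,0],[0,0,0]], delta_rot=[[0,0,0],[0,0,0],[0,0,0],[0,0,0],[0,0,0],[0,0,0],[0,0,0],[0,0,0],[0,0,0]], grip=[0,0,0,0,0,0,0,0,0])

```text
clock: 8.15
tcp_pos: [458.0, 184.4, 166.3]
eef_rot: [3.141, 0.001, -3.141]
force: [0.9, 0.9, -1.5]
width: 0.068
finger_force: 81.7
```

```bash
python3 - <<'E'
from h import *
A=arm.snapshot("side");B=arm.snapshot("scene");s=arm.observe();print(s["tcp_pos"],s["force"])
o=[]
for n,I in(("side",A),("scene",B)):
    r,c=map(int,proj(cam(n),[460,184,115]))
    o.append(cv2.resize(I[r-40:r+40,c-40:c+40,::-1],(400,400),interpolation=cv2.INTER_CUBIC))
cv2.imwrite("pics/p.png",np.hstack(o))
E
```

```text
[458.05361016 184.34859468 166.18684375] [ 0.15358964  0.17359651 -0.58442453]
```

View pics/p.png

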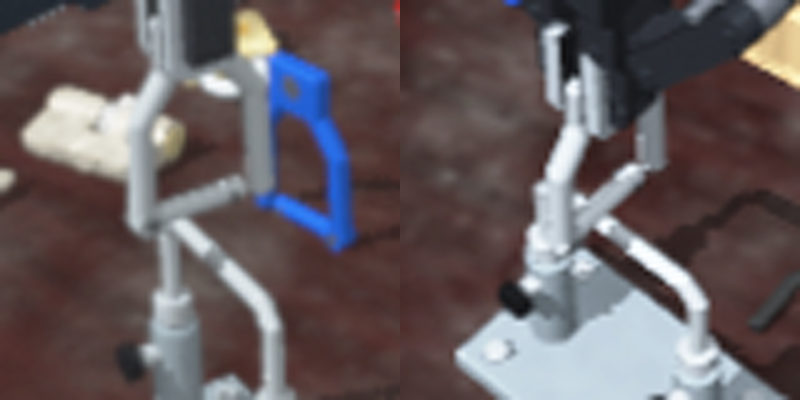

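The hook is above the bar with a small gap and the gate lies over the bar. Next I'll feel downward.

send_rows(slide=[[0,0,0.3],[0,0,0.3],[0,0,0.2],[0,0,0.15],[0,0,0.15]], delta_rot=[[0,0,0],[0,0,0],[0,0,0],[0,0,0],[0,0,0]], grip=[0,0,0,0,0])

```text
clock: 8.88
tcp_pos: [457.9, 184.3, 154.7]
eef_rot: [-3.141, -0.0, -3.141]
force: [0.9, -1.0, -1.3]
width: 0.062
finger_force: 81.7
```

send_rows(slide=[[0,0,0.1],[0,0,0.1],[0,0,0.1],[0,0,0]], delta_rot=[[0,0,0],[0,0,0],[0,0,0],[0,0,0]], grip=[0,0,0,0])

```text
clock: 9.38
tcp_pos: [457.9, 184.3, 151.7]
eef_rot: [-3.141, -0.0, -3.141]
force: [-0.3, 0.1, -1.2]
width: 0.069
finger_force: 81.7
```

send_rows(slide=[[0,0,0.1],[0,0,0.1],[0,0,0.1],[0,0,0]], delta_rot=[[0,0,0],[0,0,0],[0,0,0],[0,0,0]], grip=[0,0,0,0])

```text
clock: 9.88
tcp_pos: [458.0, 184.3, 148.8]
eef_rot: [-3.142, 0.0, -3.141]
force: [-0.3, -0.9, 1.8]
width: 0.065
finger_force: 82.0
```

send_rows(slide=[[0,0,0.15],[0,0,0.15],[0,0,0.15],[0,0,0.15],[0,0,0]], delta_rot=[[0,0,0],[0,0,0],[0,0,0],[0,0,0],[0,0,0]], grip=[0,0,0,0,0])

```text
clock: 10.5
tcp_pos: [457.9, 184.3, 142.7]
eef_rot: [-3.141, -0.0, -3.141]
force: [-1.5, -0.3, 3.9]
width: 0.065
finger_force: 82.2
```

send_rows(slide=[[0,0,0.2],[0,0,0.2],[0,0,0.2],[0,0,0]], delta_rot=[[0,0,0],[0,0,0],[0,0,0],[0,0,0]], grip=[0,0,0,0])

```text
clock: 11.0
tcp_pos: [457.9, 184.4, 136.7]
eef_rot: [-3.142, -0.0, -3.141]
force: [-0.6, 1.1, 4.1]
width: 0.066
finger_force: 82.5
```

send_rows(slide=[[0,0,0.2],[0,0,0.2],[0,0,0.2],[0,0,0]], delta_rot=[[0,0,0],[0,0,0],[0,0,0],[0,0,0]], grip=[0,0,0,0])

```text
clock: 11.5
tcp_pos: [457.6, 184.3, 130.7]
eef_rot: [-3.141, -0.001, -3.141]
force: [-2.5, 0.5, 4.4]
width: 0.07
finger_force: 82.5
```

Forces of about 5–6 N match the gate opening. I'll continue down.

send_rows(slide=[[0,0,0.2],[0,0,0.2],[0,0,0.2],[0,0,0]], delta_rot=[[0,0,0],[0,0,0],[0,0,0],[0,0,0]], grip=[0,0,0,0])

```text
clock: 12.0
tcp_pos: [457.5, 184.3, 124.7]
eef_rot: [-3.141, -0.001, -3.141]
force: [-3.8, 0.4, 3.3]
width: 0.069
finger_force: 82.5
```

send_rows(slide=[[0,0,0.2],[0,0,0.2],[0,0,0],[0,0,0]], delta_rot=[[0,0,0],[0,0,0],[0,0,0],[0,0,0]], grip=[0,0,0,0])

```text
clock: 12.5
tcp_pos: [457.5, 184.2, 120.7]
eef_rot: [-3.141, -0.001, -3.141]
force: [-5.3, 0.2, 2.0]
width: 0.069
finger_force: 82.3
```

send_rows(slide=[[0,0,0.2],[0,0,0.2],[0,0,0],[0,0,0]], delta_rot=[[0,0,0],[0,0,0],[0,0,0],[0,0,0]], grip=[0,0,0,0])

```text
clock: 13.0
tcp_pos: [458.3, 184.3, 116.6]
eef_rot: [3.142, 0.001, -3.141]
force: [-0.6, 0.3, -1.6]
width: 0.066
finger_force: 81.7
```

```bash
python3 - <<'E'
from h import *
A=arm.snapshot("side");B=arm.snapshot("scene");s=arm.observe();print(s["tcp_pos"],s["force"])
o=[]
for n,I in(("side",A),("scene",B)):
    r,c=map(int,proj(cam(n),[460,184,90]))
    o.append(cv2.resize(I[r-30:r+30,c-30:c+30,::-1],(400,400),interpolation=cv2.INTER_CUBIC))
cv2.imwrite("pics/s.png",np.hstack(o))
E
```

```text
[458.39873092 184.33693452 116.72799777] [-0.18670318  0.3207001  -1.91817438]
```

View pics/s.png

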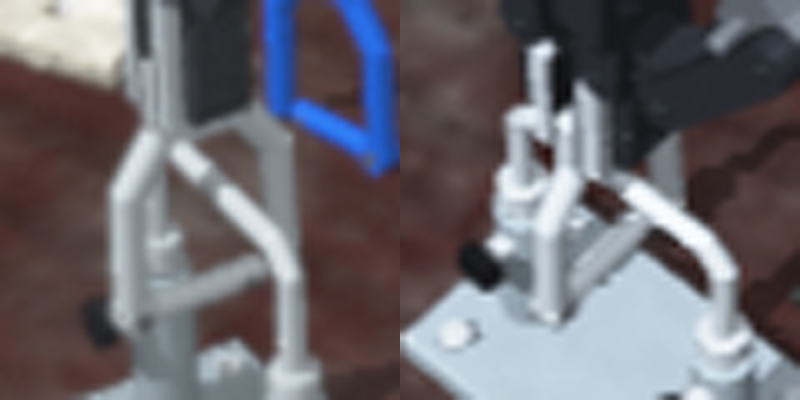

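send_rows(slide=[[0,0,-0.3],[0,0,-0.4],[0,0,-0.4],[0,0,-0.3],[0,0,-0.1],[0,0,0]], delta_rot=[[0,0,0],[0,0,0],[0,0,0],[0,0,0],[0,0,0],[0,0,0]], grip=[0,0,0,0,0,0])

```text
clock: 13.85
tcp_pos: [458.0, 184.3, 131.8]
eef_rot: [-3.142, -0.0, -3.141]
force: [0.6, 0.6, -1.1]
width: 0.068
finger_force: 81.7
```

The bar passes through the opening and the gate is shut beneath it. Next I'll feel upward for the tug.

send_rows(slide=[[0,0,-0.1],[0,0,-0.1],[0,0,-0.1],[0,0,0]], delta_rot=[[0,0,0],[0,0,0],[0,0,0],[0,0,0]], grip=[0,0,0,0])

```text
clock: 14.35
tcp_pos: [458.0, 184.3, 134.9]
eef_rot: [-3.142, 0.0, -3.141]
force: [-0.3, 0.4, -1.8]
width: 0.067
finger_force: 81.7
```

send_rows(slide=[[0,0,-0.1],[0,0,-0.1],[0,0,0]], delta_rot=[[0,0,0],[0,0,0],[0,0,0]], grip=[0,0,0])

```text
clock: 14.72
tcp_pos: [458.0, 184.3, 136.9]
eef_rot: [-3.142, 0.0, -3.141]
force: [-0.3, -0.1, -1.5]
width: 0.065
finger_force: 81.7
```

send_rows(slide=[[0,0,-0.1],[0,0,0]], delta_rot=[[0,0,0],[0,0,0]], grip=[0,0])

```text
clock: 14.98
tcp_pos: [457.9, 184.3, 137.8]
eef_rot: [-3.141, -0.0, -3.141]
force: [0.1, 0.5, -4.0]
width: 0.065
finger_force: 81.5
```

send_rows(slide=[[0,0,-0.1],[0,0,0]], delta_rot=[[0,0,0],[0,0,0]], grip=[0,0])

```text
clock: 15.22
tcp_pos: [457.9, 184.3, 138.7]
eef_rot: [-3.141, -0.0, -3.141]
force: [0.5, 0.7, -6.9]
width: 0.065
finger_force: 81.0
```

send_rows(slide=[[0,0,-0.07],[0,0,0],[0,0,0],[0,0,0],[0,0,0]], delta_rot=[[0,0,0],[0,0,0],[0,0,0],[0,0,0],[0,0,0]], grip=[0,0,0,0,0])

```text
clock: 15.85
tcp_pos: [457.9, 184.3, 139.4]
eef_rot: [-3.141, -0.0, -3.141]
force: [0.8, -0.7, -10.7]
width: 0.067
finger_force: 80.6
```

send_rows(slide=[[0,0,0.2],[0,0,0.4],[0,0,0.5],[-0.2,0,0.5],[-0.2,0,0.4],[-0.2,0,0.4],[0,0,0.4],[0,0,0.3],[0,0,0.2],[0,0,0]], delta_rot=[[0,0,0],[0,0,0],[0,0,0],[0,0,0],[0,0,0],[0,0,0],[0,0,0],[0,0,0],[0,0,0],[0,0,0]], grip=[0,0,0,0,0,0,0,0,0,0])

```text
clock: 17.1
tcp_pos: [463.9, 184.3, 106.4]
eef_rot: [-3.141, -0.0, -3.141]
force: [0.2, -0.2, -1.6]
width: 0.066
finger_force: 81.5
```

send_rows(slide=[[0,0,0.1],[0,0,0.1],[0,0,0]], delta_rot=[[0,0,0],[0,0,0],[0,0,0]], grip=[0,0,0])

```text
clock: 17.48
tcp_pos: [463.9, 184.3, 104.5]
eef_rot: [-3.141, -0.0, -3.141]
force: [-0.2, -0.5, -1.4]
width: 0.07
finger_force: 81.5
```

send_rows(slide=[[0,0,0.1],[0,0,0]], delta_rot=[[0,0,0],[0,0,0]], grip=[0,0])

```text
clock: 17.73
tcp_pos: [463.9, 184.3, 103.4]
eef_rot: [-3.141, -0.0, -3.141]
force: [-0.6, -0.5, -0.9]
width: 0.068
finger_force: 81.5
```

send_rows(slide=[[0,0,0.1],[0,0,0]], delta_rot=[[0,0,0],[0,0,0]], grip=[0,0])

```text
clock: 17.98
tcp_pos: [463.9, 184.3, 102.4]
eef_rot: [-3.141, -0.0, -3.141]
force: [0.4, 0.7, -1.9]
width: 0.066
finger_force: 81.5
```

send_rows(slide=[[0,0,0.05],[0,0,0]], delta_rot=[[0,0,0],[0,0,0]], grip=[0,0])

```text
clock: 18.23
tcp_pos: [463.9, 184.3, 102.0]
eef_rot: [-3.142, -0.0, -3.141]
force: [0.1, 0.4, -1.2]
width: 0.069
finger_force: 81.5
```

send_rows(slide=[[0,0,0.1],[0,0,0]], delta_rot=[[0,0,0],[0,0,0]], grip=[0,0])

```text
clock: 18.48
tcp_pos: [464.0, 184.3, 101.0]
eef_rot: [-3.142, 0.0, -3.141]
force: [0.2, -0.1, -0.6]
width: 0.066
finger_force: 81.7
```

send_rows(slide=[[0,0,0.05],[0,0,0]], delta_rot=[[0,0,0],[0,0,0]], grip=[0,0])

```text
clock: 18.73
tcp_pos: [464.0, 184.3, 100.5]
eef_rot: [-3.142, 0.0, -3.141]
force: [0.7, 0.1, 2.1]
width: 0.073
finger_force: 82.0
```

send_rows(slide=[[0,0,-0.04],[0,0,0],[0,0,0],[0,0,0],[0,0,0],[0,0,0]], delta_rot=[[0,0,0],[0,0,0],[0,0,0],[0,0,0],[0,0,0],[0,0,0]], grip=[0,0,0.12,0.16,0.25,0.35], squeeze=20)

```text
clock: 19.48
tcp_pos: [464.0, 184.3, 100.9]
eef_rot: [-3.141, -0.0, -3.141]
force: [-0.1, 0.4, -0.6]
width: 0.352
finger_force: 0.0
```

```bash
python3 - <<'E'
from h import *
A=arm.snapshot("side");B=arm.snapshot("scene");s=arm.observe();print(s["tcp_pos"],s["force"],s["width"])
o=[]
for n,I in(("side",A),("scene",B)):
    r,c=map(int,proj(cam(n),[462,184,90]))
    o.append(cv2.resize(I[r-40:r+40,c-40:c+40,::-1],(400,400),interpolation=cv2.INTER_CUBIC))
cv2.imwrite("pics/r.png",np.hstack(o))
E
```

```text
[463.93739918 184.29849517 100.8823913 ] [-0.16548185 -0.34195315  0.31119212] 0.35116804478361113
```

View pics/r.png

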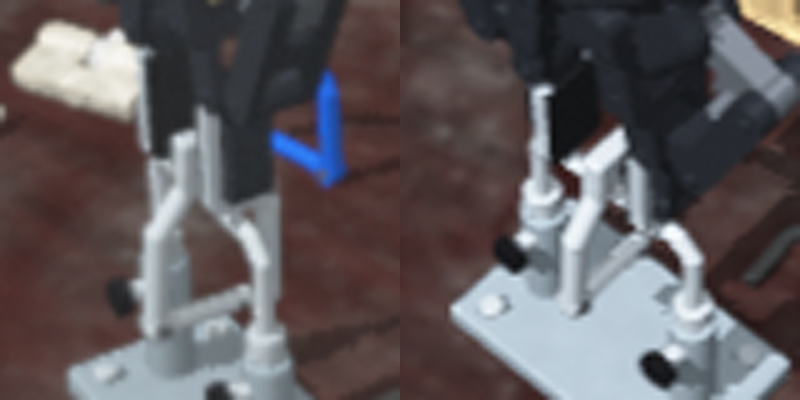

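The hook hangs by its head between the open fingers. I'll retreat straight up.

send_rows(slide=[[0,0,-0.5],[0,0,-1],[0,0,-2],[0,0,-3],[0,0,-4],[0,0,-4],[0,0,0],[0,0,0],[0,0,0],[0,0,0],[0,0,0],[0,0,0]], delta_rot=[[0,0,0],[0,0,0],[0,0,0],[0,0,0],[0,0,0],[0,0,0],[0,0,0],[0,0,0],[0,0,0],[0,0,0],[0,0,0],[0,0,0]], grip=[0.4,0.4,0.4,0.4,0.4,0.4,0.4,0.4,0.4,0.4,0.4,0.4])

```text
clock: 21.08
tcp_pos: [463.9, 184.3, 245.8]
eef_rot: [-3.141, -0.0, -3.141]
force: [-0.2, 0.4, 0.6]
width: 0.404
finger_force: 0.0
```

```bash
python3 - <<'E'
from h import *
A=arm.snapshot("side");s=arm.observe();print(s["tcp_pos"],s["force"],s["clock"])
import time
for _ in range(8):B=arm.snapshot("side")
o=[]
for I in(A,B):
    r,c=map(int,proj(cam("side"),[462,184,90]))
    o.append(cv2.resize(I[r-40:r+40,c-40:c+40,::-1],(400,400),interpolation=cv2.INTER_CUBIC))
print(np.abs(o[0].astype(int)-o[1]).mean(),np.abs(o[0].astype(int)-o[1]).max())
cv2.imwrite("pics/f.png",np.hstack(o))
E
```

```text
[463.92680142 184.33908284 245.81315953] [ 0.24876254 -1.07245524 -0.10989294] 21.125
0.5282875 4
```

View pics/f.png

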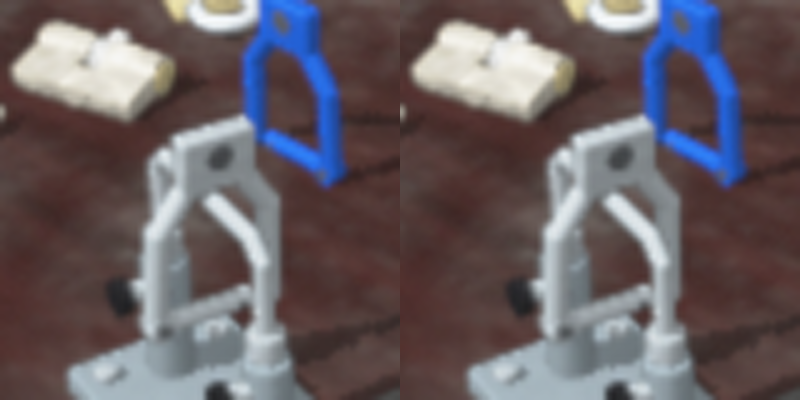

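The hook hangs by its head on the bar, gate shut, and the two frames match, so it is at rest.

```bash
python3 -c "
from bench import arm
print(arm.close_job())"
```

```text
the job is handed in; nothing more can be done
None
```

The steel hook now hangs at rest by its head on the bar with its gate shut beneath it, after a tug of about 9 N net held for roughly half a second; the job is handed in at about 21.5 s, no verdict was returned, and I touched nothing else.

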